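# Clip the cover home and lock it with the wing key

## Task

Close up the sloping test box: press its loose clip-on cover down at both ends until it is fully home and flush with the black frame round it. Then turn the steel wing key beside it a quarter turn clockwise to its stop, so that one wing lies over the end of the cover. Leave the little toggle switch beside the key as it is set, do not push the things on the bench about, and let go.

Things in the scene. Friction and masses are not known exactly. Their poses are not given: they have to be found in the camera images.
- test_box: The whole box: 114 mm deep, 240 mm wide, 43 mm high in front and 110 mm at the back, fixed to the bench. Origin: centre of its underside; x towards its back, y to its left.
- face: Bare aluminium top face (122 x 230 mm) of the fixed grey wedge-shaped test box, sloping up away from the robot at 30 degrees. Origin: centre of its surface, 80 mm above the bench; z = outward normal, x up the slope, y to the left. In this frame, all at x = 0: cover centre y = +54 mm, wing key axis y = -20, toggle pivot y = -72. A black frame 8 mm high stands round the cover.
- cover_left (a point): Top of the plain grey clip-on cover, 36 mm left of its middle (ribbed place to press). Cover: 60 mm up the slope, 104 mm along y, 6 mm thick, captive. It starts 4 to 13 mm proud of the black frame, slanting either way. Home, this point lies 8 mm above the face (frame level). Press square to the face: friction gives way at 4 to 7 N, then it stops rigidly; 10 to 20 N is plenty.
- cover_right (a point): The same at the right end of the cover, 36 mm right of its middle and 38 mm left of the wing key's axis. The cover stays where it is left; pressing one end alone may leave the other end up.
- cover_carrier (a joint): how far the middle of the cover stands above its home height (m), 0 = home
- cover (a joint): sideways slant of the cover (rad), 0 = level, positive = left end higher
- wing_key (a joint): angle of the wing key (rad): 0 = wings point up and down the slope (unlocked), grows clockwise as seen looking at the face, stop at 1.571 = wings across, one of them 10 mm over the right end of the cover (locked). Starts between 0 and 0.35. Turns stiffly (0.08 N m) and stays where it is left.
- key_axis (a point): On the wing key's axis, 28 mm above the face, axes of face. The key turns about the face normal. Its steel wings form one flat blade 10 mm thick and 62 mm long (31 mm either side of the axis), from 11 up to 37 mm above the face at the axis, 42 mm at its ends. Under 15 mm height there is a round hub, 26 mm diameter narrowing to 18 mm; grip the flats above it.
- wing_tip (a point): on the outer part of the wing that points up the slope when the key reads 0: 30 mm from the axis, 28 mm above the face
- toggle_tip (a point): Ball (7 mm) of the small steel toggle lever, 22 mm from its pivot, about 26 mm above the face. It leans towards the key by 0.2 to 0.35 rad; its ball is 44 to 48 mm from the key's axis, about 10 mm clear of the turning wings: fingers opened wide round the key would knock it. It tips away from the key at about 1 N and stays there.
- solder_spool: bystander: spool of solder wire, 58 mm diameter, 36 mm high, standing in front of the left end of the box; origin at its underside
- screw_dish: bystander: small steel dish, 69 mm diameter, 14 mm high, in front of the box; origin at its underside
- spare_board: bystander: small green circuit board, 44 x 60 x 14 mm, in front of the box to the right; origin at its underside

How it is judged:
By the outcome, as a careful person would: the job done as asked, in the order asked, and still so for the second after the job is handed in, with the robot touching nothing.
It also fails if it takes over 48 s, if anything falls off the work surface, if the arm or the gripper's body presses on something with over 40 N, if the wrist force passes 120 N, or if a joint passes its speed limit or range.

## Robot

A 7-joint arm with a two-finger parallel gripper is mounted at the origin on a cart in front of the work surface, level with it; the furniture and walls round the work are solid. World frame = base frame: x ahead of the robot, y to its left, z up, the work surface at z = 0. Lengths are in m, angles in rad, forces in N, time in s.
With the tool pointing down it reaches from about 0.425 to 0.925 m from the base axis. Payload 6.8 kg.
Tool frame: the origin (TCP) lies midway between the tips of the shut fingers; the grasp point (between the pads) lies 19 mm behind it; z points along the fingers, y is the line along which they close (so a half turn about z gives the same grasp; the last joint's range is limited). The gripper opens to 85 mm and grips with 20 to 120 N. Pads are 22 mm wide; open, the fingers measure 114 mm over their backs; the gripper's body (76 mm by 85 mm) begins 54 mm behind the grasp point. The pads swing forward as they close: fully open they stand 13 mm farther back than shut.
Start: joints at [1.236, 0.477, 0.022, 1.555, -0.011, 1.109, -0.083], TCP at [0.152, -0.658, 0.231] pointing down, gripper open.
Joint ranges: [-2.96, 2.96], [-0.34, 2.1], [-1.41, 1.46], [0.24, 2.44], [-1.37, 4.51], [0.17, 1.92], [-2.96, 2.96]. Speed limits (rad/s): [2.39, 2.39, 3.14, 3.14, 3.14, 3.14, 3.14].

## Interface

Orientations are given as a rotation vector (axis times angle).
In Python, from bench import r gives the robot as it stands. The module is installed in compiled form; this text tells all that it offers.
- The arm moves only by the tool apply_moves, never from a script. Its argument "rows" is a list of rows, each a list of 6 numbers: the shift along the tool's x, y, z scaled (see below), then the turn, a rotation vector about the tool's x, y, z scaled (see below). A call has 1 to 5 rows; each row is the pose to reach, as a shift and turn from the pose commanded when the call began, along the tool's axes at that moment; what a row does not reach only later rows make up. The controller multiplies each number of a shift by 0.25 m and each number of a turn by 90 degrees. A row lasts 1/8 s, in which the tool goes at most 62.5 mm and 10.7 degrees, less where a joint would pass 70% of its speed; a pose out of reach is approached as far as the arm can. A call with a number of a shift or a turn outside -1 to 1 is refused whole. A call with a gripper value outside its range is refused whole. "claw" is the opening, from 0 (shut) to 1 (fully open), set as the call begins (left out, the last holds). The fingers move at their own pace and stop on an object; "newtons" is the grip in N (left out, the last holds). Time passes only in rows, so rows that repeat a pose let the fingers close. It gives the time, the measured TCP pose, the force, the opening and the grip force at its end, in the units of the state.
- r.get_obs(): the state, without advancing time (a new reading comes with each control period).
- r.grab_frame(name): name is "side" or "top"; returns a dict with "pixels" (480x640x3 uint8, red, green, blue), "intrinsics" (3x3 intrinsics, pixels), "eye" and "attitude" of the camera in the world. Camera axes: x right, y up, looking along -z (the intrinsics and any distortion apply to the point x, -y, -z); pixel columns grow to the right and rows downward; lengths in m; the calibration is good to about 2 mm. A picture is of the moment at which its call begins. There is no depth.
- r.hand_in(): hands the job in; it is judged then, once.
Trained networks look in a picture, given as the dict that the camera call returned (one of the last four; its "shot" number tells which), for a name from the list of things; names that differ only in an ending like _2 or _b are one class to them, and where a whole thing is asked for, a point or a joint stands for the part that bears it (a point fixed in the world has none). Each returns a list of dicts, best first, with "conf" (0 to 1); they miss things now and then, are a little off and sometimes report something else, mostly with a low value. They report only what shows in the picture. A call takes as long as a camera call.
- r.search_frame(picture, thing): "rect" ([left, top, width, height] in pixels, round what is visible of it).
- r.outline_of(picture, thing): "pixels" (480x640 bool, what is visible of it) and "rect" ([left, top, width, height] in pixels, round what is visible of it).
- r.landmark_of(picture, thing): "point" ([column, row] in pixels: a listed point, or the origin of a listed thing).
The state is a dict: "clock": time; "joints": joint angles; "qvel": joint speeds; "tau": joint torques, N m; "tcp_pos": TCP position; "orientation": TCP orientation; "contact_force": force on the tool from outside, world axes, zero at the start; "moment": the same for the moment, N m; "grip_width": finger opening in m; "gripper_force": force on a finger pad.
Only numpy, scipy, OpenCV 4.12 (cv2) and the standard library are available. Lean on these libraries where they do the work, as an engineer would, in place of code of your own. Each camera call takes 0.05 s, during which the arm holds its last target. There are 200 camera calls.

## Working session

There is one attempt and no reset: what is moved stays moved. The work goes in short steps, Python scripts to look and compute and a tool call to move; the robot and the scene stay as the last step left them, time stands still between calls to the robot, and variables do not carry over. Pictures are saved under pics/ and viewed, at most 10 in all, crops included, and the job is handed in when it is done.

Besides the shell and the picture viewer there is one more tool, called after "Call:" by a JSON object that holds its "api" and its "payload", one argument or row to a line. apply_moves: Moves the arm, as the interface text tells. Its arguments: {"type":"object","properties":{"rows":{"type":"array","items":{"type":"array","items":{"type":"number"}}},"claw":{"type":"number"},"newtons":{"type":"number"}},"required":["rows"]}

```bash
mkdir -p pics
cat > h.py <<'E'
import numpy as np, cv2
from scipy.spatial.transform import Rotation as R
from bench import r
def att(p):
    a=np.array(p["attitude"],float)
    return a if a.shape==(3,3) else (R.from_rotvec(a).as_matrix() if a.size==3 else R.from_quat(a).as_matrix())
def ray(p,uv):
    K=np.array(p["intrinsics"]);d=np.linalg.solve(K,[uv[0],uv[1],1.]);d=att(p)@np.array([d[0],-d[1],-d[2]])
    return np.array(p["eye"]),d/np.linalg.norm(d)
def proj(p,X):
    c=att(p).T@(np.array(X)-np.array(p["eye"]));q=np.array(p["intrinsics"])@np.array([c[0],-c[1],-c[2]]);return q[:2]/q[2]
def tri(rs):
    A=sum(np.eye(3)-np.outer(d,d) for o,d in rs);b=sum((np.eye(3)-np.outer(d,d))@o for o,d in rs)
    X=np.linalg.solve(A,b);return X,[np.linalg.norm(np.cross(X-o,d)) for o,d in rs]
E
python3 - <<'E'
from h import *
o=r.get_obs();print(o)
ps={}
for n in("side","top"):
    p=ps[n]=r.grab_frame(n);cv2.imwrite(f"pics/{n}0.png",p["pixels"][...,::-1])
    print(n,[ (k,np.round(v,4).tolist()) if k!='pixels' else '' for k,v in p.items()])
for t in["test_box","face","cover_left","cover_right","key_axis","wing_tip","toggle_tip","solder_spool","screw_dish","spare_board"]:
    rs=[]
    for n,p in ps.items():
        l=r.landmark_of(p,t)
        if l: print(t,n,np.round(l[0]["point"],1),round(l[0]["conf"],2));rs.append(ray(p,l[0]["point"]))
    if len(rs)==2: print("   ",*[np.round(x,4) for x in tri(rs)])
E
```

```text
{'clock': 0.0, 'joints': array([ 1.23589962,  0.47778052,  0.02232223,  1.55645194, -0.01149005,
        1.10925383, -0.08309172]), 'qvel': array([ 0.00161072, -0.0005966 ,  0.00103642, -0.00178748, -0.00239887,
       -0.00105644,  0.0009172 ]), 'tau': array([-5.88177736e-04, -5.96454656e+01,  1.60799492e+00, -2.81204689e+01,
        1.25565694e-02,  9.27569607e-03, -7.05232225e-06]), 'tcp_pos': array([ 0.1516434 , -0.65715311,  0.23033827]), 'orientation': array([-3.11968274e+00, -3.55369898e-01,  5.17479803e-04]), 'contact_force': array([-0.28222274,  0.53262295, -0.05841497]), 'moment': array([ 0.03607203,  0.01588907, -0.00642562]), 'gripper_force': 0.0, 'grip_width': 0.08530903900119839}
side ['', ('intrinsics', [[439.2973, 0.0, 316.5796], [0.0, 439.2973, 238.0242], [0.0, 0.0, 1.0]]), ('eye', [0.5365, -0.9479, 0.4692]), ('attitude', [1.1266, 0.0067, -0.0049]), ('shot', 1)]
top ['', ('intrinsics', [[540.4902, 0.0, 316.685], [0.0, 540.4902, 236.6256], [0.0, 0.0, 1.0]]), ('eye', [0.3735, -0.1764, 0.9166]), ('attitude', [0.1871, -0.163, -1.4173]), ('shot', 2)]
test_box side [361.3 
[... 338 characters left out ...]
0006 0.0006]
key_axis side [356.4 256.6] 0.83
key_axis top [392.  220.1] 0.91
    [ 0.6036 -0.2615  0.1054] [0.0008 0.0008]
wing_tip side [372.4 250. ] 0.89
wing_tip top [399.9 204. ] 0.91
    [ 0.6283 -0.2689  0.1214] [0.0028 0.0028]
toggle_tip side [353.8 273.7] 0.38
toggle_tip top [420.7 229. ] 0.58
    [ 0.5968 -0.3082  0.0981] [0.0004 0.0004]
solder_spool side [313.7 261.2] 0.86
solder_spool top [278.2 263.6] 0.65
    [ 0.5267 -0.088   0.0029] [0.0002 0.0002]
screw_dish side [291.4 288.6] 0.89
screw_dish top [334.  295.1] 0.92
    [ 0.485  -0.1907 -0.0033] [0.0027 0.0027]
spare_board side [290.1 320.8] 0.58
spare_board top [397.6 302.6] 0.69
    [ 0.4882 -0.2993 -0.0031] [0.0027 0.0027]
```

View pics/side0.png

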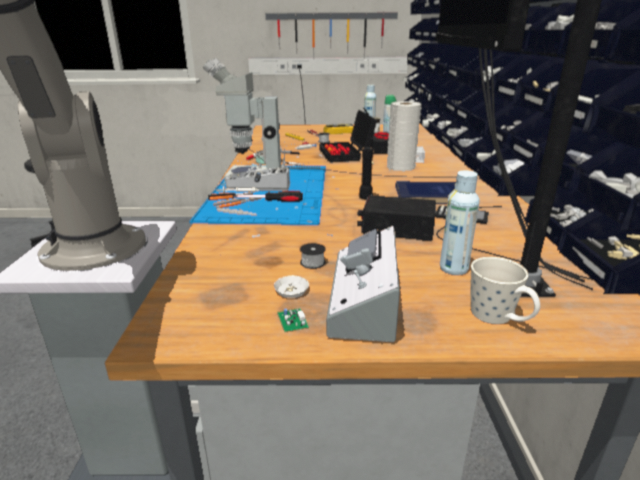

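View pics/top0.png

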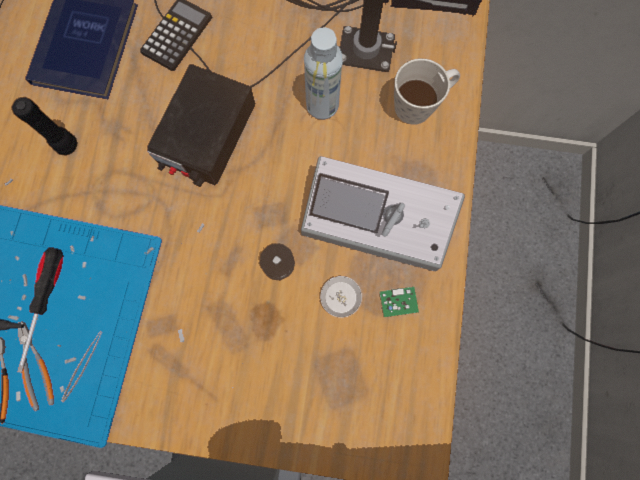

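Both views show the box clearly: in the top picture the cover is at about (348,203), the key at (393,219) and the toggle at (423,224). The spool, dish and board stand in front of the box. Next I fit the box pose with a model.

```bash
cat > fit.py <<'E'
from h import *
from scipy.optimize import least_squares
s30,c30=.5,np.cos(np.pi/6)
def frame(x,y,yaw,z=.08):
    F=R.from_euler('z',yaw).as_matrix()@np.array([[c30,0,-s30],[0,1,0],[s30,0,c30]])
    return np.array([x,y,z]),F
def model(v):
    x,y,yaw,hl,hr,k,t=v;o,F=frame(x,y,yaw)
    P={"face":[0,0,0],"cover_left":[0,.09,.008+hl],"cover_right":[0,.018,.008+hr],"key_axis":[0,-.02,.028],
     "wing_tip":[.03*np.cos(k),-.02-.03*np.sin(k),.028],"toggle_tip":[0,-.072+.022*np.sin(t),.0045+.022*np.cos(t)]}
    P={a:o+F@np.array(b) for a,b in P.items()}
    P["test_box"]=o-[0,0,.08]+R.from_euler('z',yaw).apply([.002,0,0]);return P
def fit(ps,verbose=True,skip=()):
    ob=[]
    for p in ps:
        for t in["test_box","face","cover_left","cover_right","key_axis","wing_tip","toggle_tip"]:
            if t in skip: continue
            l=r.landmark_of(p,t)
            if l and l[0]["conf"]>.35: ob.append((p,t,np.array(l[0]["point"]),l[0]["conf"]))
    def res(v):
        P=model(v);return np.concatenate([(proj(p,P[t])-uv)*c for p,t,uv,c in ob]+[[(v[3]-.006)/.01,(v[4]-.006)/.01,(v[5]-.15)/.3,(v[6]-.27)/.1]])
    s=least_squares(res,[.615,-.245,-.16,.007,.007,.15,.27],loss='soft_l1',x_scale=[.01,.01,.1,.01,.01,.1,.1])
    P=model(s.x)
    if verbose:
        for p,t,uv,c in ob: print(t,p["shot"],np.round(uv-proj(p,P[t]),1),round(c,2))
    print(np.round(s.x,4));return s.x
E
python3 - <<'E'
from fit import *
ps=[r.grab_frame("side"),r.grab_frame("top")]
v=fit(ps);np.save("v.npy",v)
o,F=frame(*v[:3]); 
img=ps[1]["pixels"][130:290,280:490,::-1].copy();img=cv2.resize(img,None,fx=3.5,fy=3.5,interpolation=cv2.INTER_CUBIC)
def d(pts,c):
    q=[(proj(ps[1],o+F@np.array(a))-[280,130])*3.5+1.25 for a in pts];cv2.polylines(img,[np.int32(np.round(q))],True,c,1)
b=lambda x0,x1,y0,y1,z:[[x0,y0,z],[x1,y0,z],[x1,y1,z],[x0,y1,z]]
d(b(-.061,.061,-.115,.115,0),(0,0,255));d(b(-.03,.03,.002,.106,.008),(0,255,0));
k=v[5];ax=np.array([np.cos(k),-np.sin(k),0]);n=np.array([np.sin(k),np.cos(k),0]);c=np.array([0,-.02,.042])
d([c+.031*ax+.005*n,c-.031*ax+.005*n,c-.031*ax-.005*n,c+.031*ax-.005*n],(255,0,255))
cv2.imwrite("pics/ov.png",img)
# start tool to target
ob=r.get_obs();Rt=R.from_rotvec(ob["orientation"]).as_matrix();print(np.round(Rt,3))
E
```

```text
test_box 3 [-2.8 -0.6] 0.97
face 3 [1.4 1.5] 0.85
cover_left 3 [-0.8  0.5] 0.64
cover_right 3 [ 1.1 -0.4] 0.87
key_axis 3 [ 2.4 -1. ] 0.91
wing_tip 3 [-0.8 -0.9] 0.93
toggle_tip 3 [0.  3.3] 0.47
test_box 4 [ 1.3 -1.1] 0.67
face 4 [-0.1 -2.9] 0.9
cover_left 4 [-0.1 -0. ] 0.95
cover_right 4 [0.9 1.1] 0.95
key_axis 4 [-1.3  1.1] 0.57
wing_tip 4 [-0.1  4.7] 0.55
toggle_tip 4 [-0.9  0.4] 0.42
[ 0.6201 -0.2453 -0.1456  0.0055  0.0123  0.0714  0.2734]
[[ 0.974  0.225  0.   ]
 [ 0.225 -0.974  0.   ]
 [ 0.    -0.    -1.   ]]
```

View pics/ov.png

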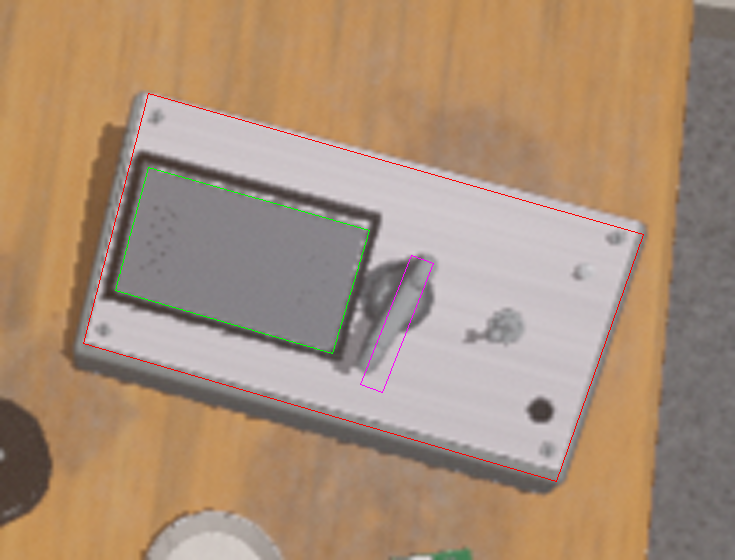

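The overlay fits the plate to 1–2 mm. The key's real angle is larger than fitted, about 0.2–0.3 rad. I check the yaw using the dark frame, and the key by its outline.

Run:
```python
from fit import *
p=r.grab_frame("top");v=np.load("v.npy");o,F=frame(*v[:3])
g=cv2.resize(cv2.cvtColor(p["pixels"],cv2.COLOR_RGB2GRAY),None,fx=4,fy=4,interpolation=cv2.INTER_CUBIC)
m=np.zeros_like(g);q=np.array([proj(p,o+F@np.array(a))*4+1.5 for a in [[-.042,-.012,.008],[.042,-.012,.008],[.042,.113,.008],[-.042,.113,.008]]])
cv2.fillPoly(m,[np.int32(q)],1);mm=((g<75)&(m>0)).astype(np.uint8)
n,lab,st,_=cv2.connectedComponentsWithStats(mm);i=1+st[1:,4].argmax();print(st[i])
pts=cv2.findNonZero((lab==i).astype(np.uint8));hull=cv2.convexHull(pts);ap=hull
for e in range(3,60):
    ap=cv2.approxPolyDP(hull,e,True)
    if len(ap)<=4:break
c=(ap[:,0]-1.5)/4;print("frame corners",c)
# back-project onto plane 8 mm above face
P=[]
for u in c:
    e,d=ray(p,u);n_=F[:,2];t=((o+.008*n_-e)@n_)/(d@n_);P.append(F.T@(e+t*d-o))
P=np.array(P)*1000;print("in face frame mm",np.round(P,1),P.mean(0).round(1))
for t in("wing_key",):
    for n,pp in(("top",p),("side",r.grab_frame("side"))):
        l=r.outline_of(pp,t)
        if not l: print(n,"none");continue
        M=l[0]["pixels"];c_=np.argwhere(M)[:,::-1]
        X=[]
        for u in c_:
            e,d=ray(pp,u);n_=F[:,2];tt=((o+.030*n_-e)@n_)/(d@n_);X.append(F.T@(e+tt*d-o))
        X=np.array(X)[:,:2]*1000;w,V=np.linalg.eigh(np.cov(X.T));print(n,len(X),l[0]["conf"],X.mean(0).round(1),np.sqrt(w).round(1),"angle",np.arctan(-V[1,1]/V[0,1]))
```

```text
[1240  696  297  212 3507]
frame corners [[383.625 190.625]
 [355.375 226.375]
 [309.625 214.375]
 [320.125 173.625]]
in face frame mm [[ 36.7   6.4   8. ]
 [-32.   33.2   8. ]
 [-34.2 109.8   8. ]
 [ 35.  110.2   8. ]] [ 1.4 64.9  8. ]
top 382 0.75 [  4.  -17.2] [ 5.5 14.7] angle 0.18714961045805115
side 26 0.6 [  9.  -93.4] [ 1.1 13.9] angle 1.3031111643389375
```

```bash
cat > go.py <<'E'
from fit import *
V=np.load("v2.npy")
def pose(y,h,twist=0,x=0,V=V):
    o,F=frame(*V);T=np.stack([F[:,0],-F[:,1],-F[:,2]],1)@R.from_euler('z',twist).as_matrix()
    return o+F@np.array([x,y,h]),T
def rel(goal,cur=None):
    if cur is None:
        ob=r.get_obs();cur=(ob["tcp_pos"],R.from_rotvec(ob["orientation"]).as_matrix())
    p0,R0=cur;d=R0.T@(goal[0]-p0);w=R.from_matrix(R0.T@goal[1]).as_rotvec()
    return np.round(np.r_[d/.25,w/(np.pi/2)],3)
def inface():
    ob=r.get_obs();o,F=frame(*V);R0=R.from_rotvec(ob["orientation"]).as_matrix()
    T=F.T@R0;print("t",ob["clock"],"face xyz mm",(1000*F.T@(ob["tcp_pos"]-o)).round(1),"twist",np.arctan2(-T[1,0],T[0,0]).round(3),"F face",(F.T@ob["contact_force"]).round(1),"grip",ob["grip_width"],ob["gripper_force"])
E
python3 - <<'E'
import numpy as np;np.save("v2.npy",[.622,-.2453,-.13])
from go import *
g=pose(.09,.08);print(g[0].round(3),rel(g))
E
```

```text
[ 0.594 -0.151  0.149] [ 2.179 -1.578  0.328 -0.059  0.33   0.222]
```

Call:
{"api": "apply_moves", "payload": {
  "rows": [
    [0.2,-0.14,0,0,0,0],
    [0.4,-0.29,0,0,0,0],
    [0.6,-0.43,0,0,0,0],
    [0.8,-0.58,0,0,0,0],
    [1.0,-0.72,0,0,0,0]
  ],
  "claw": 0
}}

```text
clock: 2.72
tcp_pos: [0.3561, -0.4245, 0.2316]
orientation: [3.121, 0.355, 0.001]
contact_force: [1.1, -1.0, 0.1]
grip_width: 0.0002
gripper_force: 0.0
```

Call:
{"api": "apply_moves", "payload": {
  "rows": [
    [0.2,-0.14,0,0,0,0],
    [0.4,-0.29,0,0,0,0],
    [0.6,-0.43,0,0,0,0],
    [0.8,-0.58,0,0,0,0],
    [1.0,-0.72,0,0,0,0]
  ]
}}

```text
clock: 3.35
tcp_pos: [0.5592, -0.193, 0.2316]
orientation: [3.121, 0.355, 0.001]
contact_force: [0.4, -0.7, 0.3]
grip_width: -0.0
gripper_force: 0.0
```

Run:
```python
from go import *
print(r.get_obs()["tcp_pos"],rel(pose(.09,.06)));inface()
```

```text
[ 0.55920112 -0.19295222  0.23161618] [ 0.211 -0.119  0.399 -0.059  0.329  0.222]
t 3.35 face xyz mm [ 16.   43.8 165.8] twist -0.406 F face [ 0.6 -0.6  0. ] grip -3.862600896596518e-05 0.0
```

Call:
{"api": "apply_moves", "payload": {
  "rows": [
    [0.05,-0.03,0.05,-0.015,0.08,0.055],
    [0.1,-0.06,0.15,-0.03,0.165,0.11],
    [0.16,-0.09,0.25,-0.045,0.25,0.166],
    [0.211,-0.119,0.399,-0.059,0.329,0.222],
    [0.211,-0.119,0.399,-0.059,0.329,0.222]
  ]
}}

```text
clock: 3.98
tcp_pos: [0.5979, -0.1698, 0.1415]
orientation: [2.981, -0.168, 0.724]
contact_force: [-0.3, -1.2, -0.4]
grip_width: 0.0
gripper_force: 0.0
```

Run:
```python
from go import *
inface();p=r.grab_frame("side");q=proj(p,pose(.054,.03)[0]);a,b=int(q[0])-80,int(q[1])-70
p2=r.grab_frame("top");q=proj(p2,pose(.02,.03)[0]);c,d=int(q[0])-85,int(q[1])-100
i=np.hstack([cv2.resize(p["pixels"][b:b+140,a:a+120],(480,560),interpolation=cv2.INTER_CUBIC)[:560,:,::-1],cv2.resize(p2["pixels"][d:d+200,c:c+110],(308,560),interpolation=cv2.INTER_CUBIC)[...,::-1]])
cv2.imwrite("pics/hover.png",i);print(rel(pose(.09,.06)))
```

```text
t 3.975 face xyz mm [ 1.5 71.7 70.1] twist -0.026 F face [-0.3 -1.2 -0.3] grip 2.1716710216635387e-05 0.0
[ 0.006 -0.073  0.036  0.021  0.031  0.018]
```

View pics/hover.png

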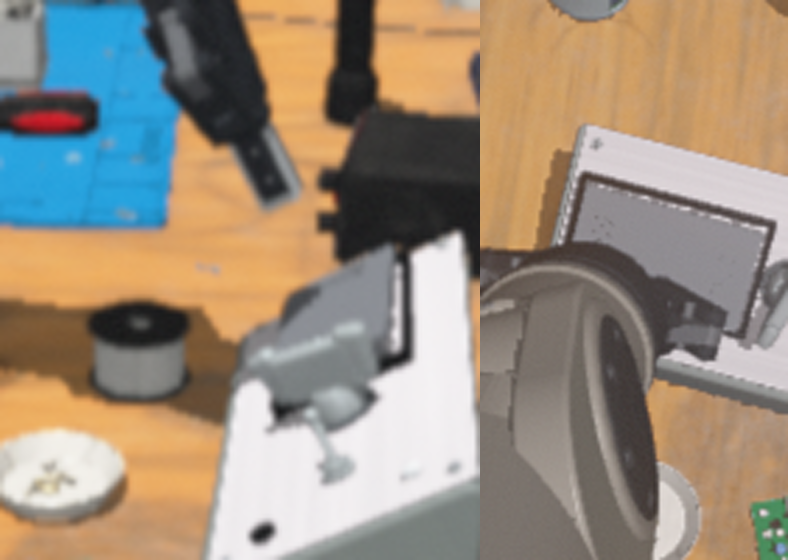

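The picture shows the closed fingers above the cover, at about (270,190) in the left half, with the front area clear. The arm was still short of its target, so I move on to the hover pose.

Call:
{"api": "apply_moves", "payload": {
  "rows": [
    [0.006,-0.073,0.036,0.021,0.031,0.018],
    [0.006,-0.073,0.036,0.021,0.031,0.018],
    [0.006,-0.073,0.036,0.021,0.031,0.018]
  ]
}}

```text
clock: 4.45
tcp_pos: [0.6062, -0.1537, 0.1347]
orientation: [2.993, -0.195, 0.808]
contact_force: [-0.6, 0.2, 0.4]
grip_width: -0.0001
gripper_force: 0.0
```

Run:
```python
from go import *
inface();print(rel(pose(.09,.03)))
```

```text
t 4.45 face xyz mm [ 3.5 88.7 61.1] twist 0.0 F face [-0.3  0.2  0.7] grip -6.944083297787899e-05 0.0
[-0.015 -0.005  0.124  0.001 -0.002 -0.   ]
```

Call:
{"api": "apply_moves", "payload": {
  "rows": [
    [-0.01,-0.005,0.08,0,0,0],
    [-0.015,-0.005,0.15,0,0,0],
    [-0.015,-0.005,0.16,0,0,0],
    [-0.015,-0.005,0.17,0,0,0],
    [-0.015,-0.005,0.18,0,0,0]
  ]
}}

```text
clock: 5.08
tcp_pos: [0.6254, -0.1544, 0.0938]
orientation: [2.994, -0.196, 0.808]
contact_force: [-0.4, -0.3, 0.2]
grip_width: -0.0003
gripper_force: 0.0
```

Call:
{"api": "apply_moves", "payload": {
  "rows": [
    [0,0,0.01,0,0,0],
    [0,0,0.02,0,0,0],
    [0,0,0.03,0,0,0]
  ]
}}

```text
clock: 5.45
tcp_pos: [0.6291, -0.1549, 0.0869]
orientation: [2.994, -0.196, 0.808]
contact_force: [-7.1, -0.0, 13.2]
grip_width: -0.0002
gripper_force: 7.5
```

Run:
```python
from go import *
inface()
```

```text
t 5.45 face xyz mm [-0.6 90.6  8.4] twist 0.001 F face [ 0.5 -1.  15. ] grip -0.00022029511720953233 7.493244166582645
```

Call:
{"api": "apply_moves", "payload": {
  "rows": [
    [0,0,0.002,0,0,0],
    [0,0,0.002,0,0,0]
  ]
}}

```text
clock: 5.7
tcp_pos: [0.6292, -0.1549, 0.0868]
orientation: [2.994, -0.196, 0.809]
contact_force: [-5.8, 0.3, 10.0]
grip_width: -0.0003
gripper_force: 5.9
```

Run:
```python
from go import *
inface()
```

```text
t 5.7 face xyz mm [-0.6 90.5  8.2] twist 0.001 F face [-0.  -0.5 11.5] grip -0.0003490003431774064 5.940833485219628
```

Call:
{"api": "apply_moves", "payload": {
  "rows": [
    [0,0,-0.11,0,0,0],
    [0.002,0.15,-0.11,0,0,0],
    [0.002,0.29,-0.11,0,0,0],
    [0.002,0.29,-0.1,0,0,0],
    [0.002,0.29,-0.09,0,0,0]
  ]
}}

```text
clock: 6.32
tcp_pos: [0.6087, -0.2247, 0.1054]
orientation: [2.996, -0.197, 0.807]
contact_force: [-0.7, 0.5, -0.1]
grip_width: 0.0001
gripper_force: 0.0
```

Run:
```python
from go import *
inface()
p=r.grab_frame("side");q=proj(p,pose(.02,.03)[0]);a,b=int(q[0])-60,int(q[1])-50
cv2.imwrite("pics/right.png",cv2.resize(p["pixels"][b:b+90,a:a+120,::-1],(720,540),interpolation=cv2.INTER_CUBIC))
```

```text
t 6.325 face xyz mm [-1.  18.7 29.9] twist 0.001 F face [-0.7  0.4  0.3] grip 0.00011415525845071 0.0
```

View pics/right.png

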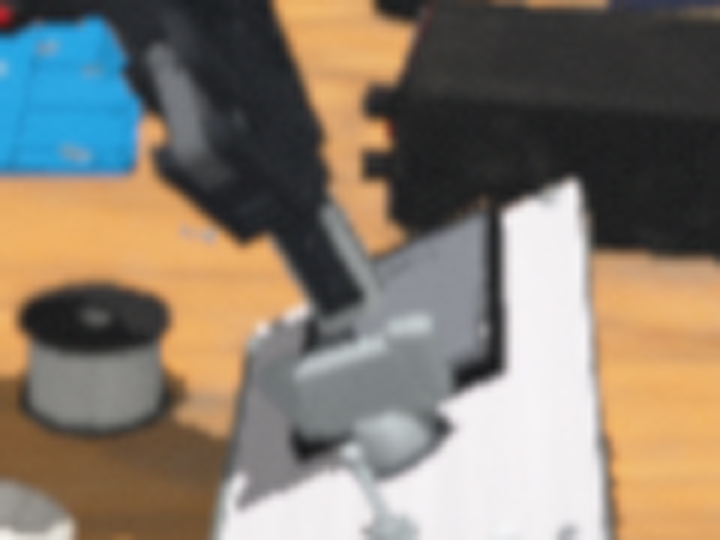

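The fingers stand just left of the key, over the raised right end of the cover. I press down.

Call:
{"api": "apply_moves", "payload": {
  "rows": [
    [0,0,0.02,0,0,0],
    [0,0,0.04,0,0,0],
    [0,0,0.055,0,0,0],
    [0,0,0.07,0,0,0],
    [0,0,0.08,0,0,0]
  ]
}}

```text
clock: 7.0
tcp_pos: [0.6188, -0.2264, 0.0884]
orientation: [2.995, -0.196, 0.807]
contact_force: [-4.4, -0.5, 4.9]
grip_width: 0.0001
gripper_force: 2.7
```

Call:
{"api": "apply_moves", "payload": {
  "rows": [
    [0,0,0.006,0,0,0],
    [0,0,0.011,0,0,0],
    [0,0,0.011,0,0,0]
  ]
}}

```text
clock: 7.38
tcp_pos: [0.6199, -0.2268, 0.0864]
orientation: [2.994, -0.197, 0.807]
contact_force: [-4.1, 0.7, 5.3]
grip_width: -0.0002
gripper_force: 3.7
```

Run:
```python
from go import *
inface()
```

```text
t 7.375 face xyz mm [-0.7 18.1  7.7] twist 0.001 F face [-0.9  0.1  6.7] grip -0.00024238271407665937 3.7326515672612004
```

Call:
{"api": "apply_moves", "payload": {
  "rows": [
    [0,0,0.004,0,0,0],
    [0,0,0.008,0,0,0],
    [0,0,0.008,0,0,0]
  ]
}}

```text
clock: 7.75
tcp_pos: [0.6203, -0.2269, 0.0859]
orientation: [2.992, -0.196, 0.808]
contact_force: [-20.0, 3.8, 26.4]
grip_width: -0.0003
gripper_force: 16.3
```

Run:
```python
from go import *
inface()
```

```text
t 7.75 face xyz mm [-0.6 18.   7.1] twist 0.0 F face [-4.4  1.1 33. ] grip -0.00034110369907624366 16.2896868828102
```

Rigid stop at the right end. I re-press the left end to check it.

Call:
{"api": "apply_moves", "payload": {
  "rows": [
    [0,0,-0.06,0,0,0],
    [0,-0.15,-0.06,0,0,0],
    [0,-0.288,-0.06,0,0,0],
    [0,-0.288,-0.03,0,0,0],
    [0,-0.288,-0.015,0,0,0]
  ]
}}

```text
clock: 8.38
tcp_pos: [0.6288, -0.1548, 0.0874]
orientation: [2.995, -0.195, 0.807]
contact_force: [-0.1, -0.2, 0.0]
grip_width: 0.0001
gripper_force: 0.0
```

Call:
{"api": "apply_moves", "payload": {
  "rows": [
    [0,0,0.006,0,0,0],
    [0,0,0.012,0,0,0],
    [0,0,0.012,0,0,0]
  ]
}}

```text
clock: 8.75
tcp_pos: [0.6294, -0.1553, 0.0861]
orientation: [2.994, -0.196, 0.808]
contact_force: [-14.5, 3.4, 19.2]
grip_width: 0.0
gripper_force: 12.1
```

Run:
```python
from go import *
inface()
```

```text
t 8.75 face xyz mm [-0.7 90.2  7.5] twist 0.001 F face [-3.2  1.5 24. ] grip 5.3031398908936856e-06 12.1201874432154
```

Call:
{"api": "apply_moves", "payload": {
  "rows": [
    [0,0,-0.06,0,0,0],
    [0,0.15,-0.06,0,0,0],
    [0,0.288,-0.06,0,0,0],
    [0,0.288,-0.03,0,0,0],
    [0,0.288,-0.008,0,0,0]
  ]
}}

```text
clock: 9.38
tcp_pos: [0.6193, -0.2282, 0.0864]
orientation: [2.994, -0.2, 0.807]
contact_force: [-0.3, 0.9, 1.1]
grip_width: 0.0005
gripper_force: 0.4
```

Call:
{"api": "apply_moves", "payload": {
  "rows": [
    [0,0,0.006,0,0,0],
    [0,0,0.008,0,0,0],
    [0,0,0.008,0,0,0]
  ]
}}

```text
clock: 9.75
tcp_pos: [0.6197, -0.2282, 0.0859]
orientation: [2.991, -0.198, 0.805]
contact_force: [-14.0, -1.2, 17.7]
grip_width: 0.0002
gripper_force: 11.2
```

Run:
```python
from go import *
inface()
```

```text
t 9.75 face xyz mm [-1.  16.6  7.4] twist 0.001 F face [-3.1 -3.  22.2] grip 0.00016358710796680545 11.178383632141049
```

Call:
{"api": "apply_moves", "payload": {
  "rows": [
    [0,0,-0.1,0,0,0],
    [0,-0.15,-0.3,0,0,0],
    [0,-0.35,-0.35,0,0,0],
    [0,-0.5,-0.35,0,0,0],
    [0,-0.5,-0.35,0,0,0]
  ]
}}

```text
clock: 10.38
tcp_pos: [0.5942, -0.0921, 0.1617]
orientation: [2.997, -0.185, 0.811]
contact_force: [0.5, -0.5, -1.0]
grip_width: 0.0004
gripper_force: 0.0
```

Run:
```python
from go import *
inface();ps=[r.grab_frame("side"),r.grab_frame("top")]
for p in ps+[r.grab_frame("side"),r.grab_frame("top")]:
    for t in("key_axis","wing_tip","toggle_tip","cover_right"):
        l=r.landmark_of(p,t)
        if l:
            e,d=ray(p,l[0]["point"]);o,F=frame(*V);n=F[:,2];h={"key_axis":.028,"wing_tip":.028,"toggle_tip":.026,"cover_right":.008}[t]
            X=e+d*((o+h*n-e)@n)/(d@n);print(p["shot"],t,np.round(l[0]["point"],1),round(l[0]["conf"],2),"face mm",(1000*F.T@(X-o)).round(1))
o,F=frame(*V);out=[]
for p,(w,h) in zip(ps,((100,100),(100,100))):
    q=proj(p,o+F@np.array([0,-.02,.03]));a,b=int(q[0])-50,int(q[1])-50;s=4
    im=cv2.resize(p["pixels"][b:b+100,a:a+100,::-1],None,fx=s,fy=s,interpolation=cv2.INTER_CUBIC)
    k=.2;ax=np.array([np.cos(k),-np.sin(k),0]);nn=np.array([np.sin(k),np.cos(k),0])
    for z0,z1 in((.037,.042),):
        c=np.array([0,-.02,0]);pts=[]
        for sx,sn in((1,1),(0,1),(-1,1),(-1,-1),(0,-1),(1,-1)): pts.append(c+.031*sx*ax+.005*sn*nn+[0,0,z1 if sx else z0])
        cv2.polylines(im,[np.int32([(proj(p,o+F@x)-[a,b])*s+s/2 for x in pts])],True,(255,0,255),1)
    out.append(im)
cv2.imwrite("pics/key.png",np.hstack(out))
```

```text
t 10.375 face xyz mm [ -0.2 148.3  94.5] twist -0.006 F face [ 0.  -0.4 -1.1] grip 0.000442965589861544 0.0
10 key_axis [356.2 256.1] 0.9 face mm [ -2.3 -11.7  28. ]
10 wing_tip [372.6 251.2] 0.59 face mm [ 30.5 -21.4  28. ]
10 toggle_tip [355.3 277.9] 0.54 face mm [ -1.  -86.1  26. ]
10 cover_right [362.6 258.2] 0.85 face mm [-1.  13.1  8. ]
11 key_axis [391.9 222.6] 0.66 face mm [ -6.4 -19.7  28. ]
11 wing_tip [400.5 202.9] 0.91 face mm [ 27.2 -23.6  28. ]
11 toggle_tip [424.3 225.9] 0.54 face mm [  1.6 -69.2  26. ]
11 cover_right [370.6 208.1] 0.59 face mm [ 2.3 17.9  8. ]
12 key_axis [355.7 256.1] 0.64 face mm [ -3.4 -10.8  28. ]
12 wing_tip [370.4 251.9] 0.6 face mm [ 26.2 -20.3  28. ]
12 toggle_tip [359.2 277.1] 0.55 face mm [  6.4 -89.   26. ]
12 cover_right [364.1 256.4] 0.97 face mm [ 1.9 17.7  8. ]
13 key_axis [392.3 221.5] 0.62 face mm [ -4.6 -19.8  28. ]
13 wing_tip [401.6 202.8] 0.76 face mm [ 27.8 -25.2  28. ]
13 toggle_tip [335.7 295.6] 0.57 face mm [-151.4   34.2   26. ]
13 cover_right [369.  209.6] 0.82 face mm [-0.7 19.7  8. ]
```

View pics/key.png

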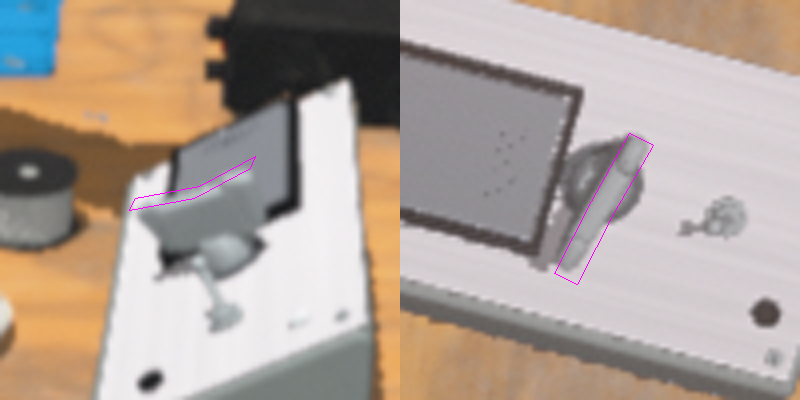

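Run:
```python
from go import *
ps=[r.grab_frame("side"),r.grab_frame("top")]
o,F=frame(*V);out=[]
b_=lambda x0,x1,y0,y1,z:[[x0,y0,z],[x1,y0,z],[x1,y1,z],[x0,y1,z]]
for p,s,w in zip(ps,(5,2.6),(80,150)):
    q=proj(p,o+F@np.array([0,-.0,.02]));a,b=int(q[0]-w/2),int(q[1]-w/2)
    im=cv2.resize(p["pixels"][b:b+w,a:a+w,::-1],None,fx=s,fy=s,interpolation=cv2.INTER_CUBIC)
    k=.2;ax=np.array([np.cos(k),-np.sin(k),0]);nn=np.array([np.sin(k),np.cos(k),0]);c=np.array([0,-.02,0])
    bl=[c+.031*e*ax+[0,0,z] for e,z in((1,.011),(1,.042),(0,.037),(-1,.042),(-1,.011))]
    for pts,col in((b_(-.061,.061,-.115,.115,0),(0,0,255)),(b_(-.03,.03,.002,.106,.008),(0,255,0)),(bl,(255,0,255))):
        cv2.polylines(im,[np.int32([(proj(p,o+F@np.array(x))-[a,b])*s+s/2 for x in pts])],True,col,1)
    out.append(im[:390,:400])
cv2.imwrite("pics/ov2.png",np.hstack([x[:390] for x in out]))
```

```text
(no output)
```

View pics/ov2.png

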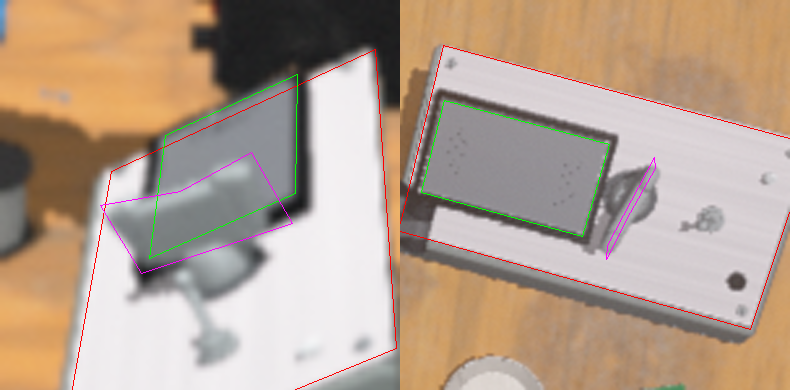

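The side view's cover and plate line up within about 2 mm. The blade centre matches, and its angle of about 0.2 rad agrees. The toggle still leans towards the key at about (210,345). I go above the key with the fingers partly open.

Run:
```python
from go import *
inface();print(rel(pose(-.02,.09,.2)))
```

```text
t 11.475 face xyz mm [ -0.8 143.3  93.7] twist 0.001 F face [-0.5 -0.4 -0.2] grip -0.00026300913038183936 0.0
[ 0.004  0.653  0.015 -0.    -0.002  0.127]
```

Call:
{"api": "apply_moves", "payload": {
  "rows": [
    [0.004,0.2,0.015,0,0,0.05],
    [0.004,0.43,0.015,0,0,0.1],
    [0.004,0.653,0.015,0,0,0.127],
    [0.004,0.653,0.015,0,0,0.127],
    [0.004,0.653,0.015,0,0,0.127]
  ],
  "claw": 0.36,
  "newtons": 40
}}

```text
clock: 12.1
tcp_pos: [0.5747, -0.2593, 0.1578]
orientation: [-2.974, 0.497, -0.812]
contact_force: [0.1, 1.2, 0.6]
grip_width: 0.031
gripper_force: 0.0
```

Run:
```python
from go import *
inface();print(rel(pose(-.02,.05,.2)))
p=r.grab_frame("side");o,F=frame(*V);q=proj(p,o+F@np.array([0,-.02,.05]));a,b=int(q[0]-50),int(q[1]-45)
q2=r.grab_frame("top");q=proj(q2,o+F@np.array([0,-.02,.05]));c,d=int(q[0]-50),int(q[1]-45)
cv2.imwrite("pics/abovekey.png",np.hstack([cv2.resize(x[y:y+80,z:z+80,::-1],(400,400),interpolation=cv2.INTER_CUBIC) for x,y,z in((p["pixels"],b,a),(q2["pixels"],d,c))]))
```

```text
t 12.1 face xyz mm [ -0.1 -20.1  90. ] twist 0.201 F face [0.3 1.2 0.5] grip 0.03095436188900639 0.0
[-0.    -0.     0.16  -0.    -0.002 -0.001]
```

View pics/abovekey.png

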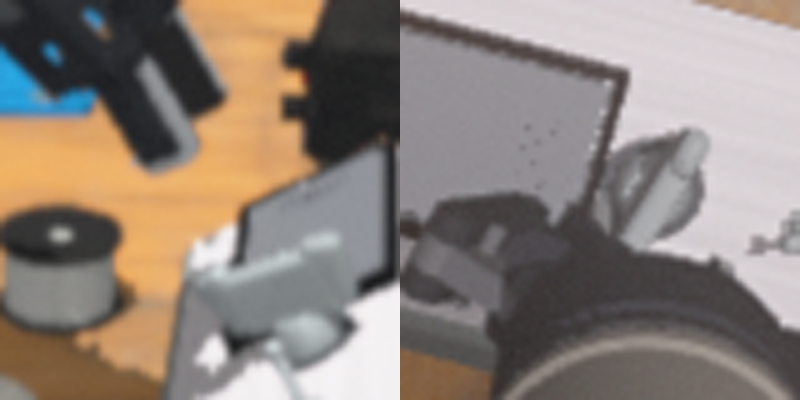

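The open fingers are above and in front of the key and in line with it along the face normal; the toggle is clear. I descend.

Call:
{"api": "apply_moves", "payload": {
  "rows": [
    [0,0,0.08,0,0,0],
    [0,0,0.14,0,0,0],
    [0,0,0.17,0,0,0],
    [0,0,0.19,0,0,0],
    [0,0,0.21,0,0,0]
  ]
}}

```text
clock: 12.82
tcp_pos: [0.6013, -0.2623, 0.1127]
orientation: [-2.975, 0.495, -0.813]
contact_force: [1.2, 0.3, -0.2]
grip_width: 0.0309
gripper_force: 0.0
```

Call:
{"api": "apply_moves", "payload": {
  "rows": [
    [0,0,0.02,0,0,0],
    [0,0,0.04,0,0,0],
    [0,0,0.06,0,0,0],
    [0,0,0.078,0,0,0],
    [0,0,0.078,0,0,0]
  ]
}}

```text
clock: 13.45
tcp_pos: [0.6108, -0.2639, 0.0953]
orientation: [-2.975, 0.496, -0.812]
contact_force: [-0.3, 0.2, 0.6]
grip_width: 0.0305
gripper_force: 0.0
```

Run:
```python
from go import *
inface()
```

```text
t 13.45 face xyz mm [  0.1 -19.9  17.7] twist 0.2 F face [-0.   0.2  0.7] grip 0.0305395107226152 0.0
```

Free of contact. I close gently.

Call:
{"api": "apply_moves", "payload": {
  "rows": [
    [0,0,0,0,0,0],
    [0,0,0,0,0,0],
    [0,0,0,0,0,0],
    [0,0,0,0,0,0]
  ],
  "claw": 0,
  "newtons": 30
}}

```text
clock: 13.95
tcp_pos: [0.6106, -0.264, 0.0958]
orientation: [-2.975, 0.496, -0.813]
contact_force: [-1.8, 0.9, 1.8]
grip_width: 0.0089
gripper_force: 33.5
```

Run:
```python
from go import *
inface();print(r.get_obs()["moment"])
```

```text
t 13.95 face xyz mm [  0.3 -20.   18.1] twist 0.2 F face [-0.7  0.7  2.6] grip 0.008941739439738496 33.45993518829346
[0.15694475 0.64003029 0.01560689]
```

Call:
{"api": "apply_moves", "payload": {
  "rows": [
    [0,0,0,0,0,0.08],
    [0,0,0,0,0,0.16],
    [0,0,0,0,0,0.24],
    [0,0,0,0,0,0.32],
    [0,0,0,0,0,0.4]
  ],
  "newtons": 50
}}

```text
clock: 14.58
tcp_pos: [0.6105, -0.2642, 0.096]
orientation: [-2.547, 1.328, -0.724]
contact_force: [3.0, 1.2, -7.3]
grip_width: 0.0089
gripper_force: 52.1
```

Run:
```python
from go import *
inface();o=r.get_obs();F=frame(*V)[1];print(F.T@o["moment"],o["joints"])
```

```text
t 14.575 face xyz mm [  0.3 -20.2  18.3] twist 0.831 F face [-1.2  1.6 -7.7] grip 0.008882961666945449 52.14407444000244
[0.20074081 0.82143144 0.0015693 ] [ 0.81804627  0.52358589 -0.54927019  2.05627188  0.86880228  0.16965334
 -2.9594462 ]
```

Joint 7 is near its range end, so I regrasp half a turn back: open, lift, rotate −180°, and come down again.

Call:
{"api": "apply_moves", "payload": {
  "rows": [
    [0,0,0,0,0,0],
    [0,0,0,0,0,0],
    [0,0,0,0,0,0]
  ],
  "claw": 0.36
}}

```text
clock: 14.95
tcp_pos: [0.611, -0.2644, 0.0964]
orientation: [-2.55, 1.324, -0.726]
contact_force: [0.6, 0.3, 0.7]
grip_width: 0.0305
gripper_force: 0.0
```

Call:
{"api": "apply_moves", "payload": {
  "rows": [
    [0,0,-0.05,0,0,0],
    [0,0,-0.12,0,0,0],
    [0,0,-0.24,0,0,-0.02],
    [0,0,-0.28,0,0,-0.12],
    [0,0,-0.28,0,0,-0.23]
  ]
}}

```text
clock: 15.58
tcp_pos: [0.576, -0.2605, 0.158]
orientation: [-2.826, 0.862, -0.786]
contact_force: [0.9, -1.6, -0.1]
grip_width: 0.0309
gripper_force: 0.0
```

Call:
{"api": "apply_moves", "payload": {
  "rows": [
    [0,0,0,0,0,-0.11],
    [0,0,0,0,0,-0.22],
    [0,0,0,0,0,-0.33],
    [0,0,0,0,0,-0.44],
    [0,0,0,0,0,-0.55]
  ]
}}

```text
clock: 16.2
tcp_pos: [0.576, -0.2601, 0.157]
orientation: [2.881, 0.395, 0.755]
contact_force: [-0.5, 0.1, -0.2]
grip_width: 0.0309
gripper_force: 0.0
```

Run:
```python
from go import *
inface();o=r.get_obs();print(o["joints"])
```

```text
t 16.2 face xyz mm [  0.7 -20.7  88.5] twist -0.402 F face [-0.5  0.   0.1] grip 0.03090389677521477 0.0
[ 1.27189353  0.55791619 -1.10041803  2.07222122  1.03620933  0.43080472
 -1.81015428]
```

Call:
{"api": "apply_moves", "payload": {
  "rows": [
    [0,0,0,0,0,-0.11],
    [0,0,0,0,0,-0.22],
    [0,0,0,0,0,-0.33],
    [0,0,0,0,0,-0.44],
    [0,0,0,0,0,-0.55]
  ]
}}

```text
clock: 16.82
tcp_pos: [0.576, -0.2602, 0.157]
orientation: [2.316, 1.479, 0.566]
contact_force: [1.4, 1.0, 0.7]
grip_width: 0.0307
gripper_force: 0.0
```

Call:
{"api": "apply_moves", "payload": {
  "rows": [
    [0,0,0,0,0,-0.11],
    [0,0,0,0,0,-0.22],
    [0,0,0,0,0,-0.33],
    [0,0,0,0,0,-0.44],
    [0,0,0,0,0,-0.55]
  ]
}}

```text
clock: 17.45
tcp_pos: [0.576, -0.2603, 0.1569]
orientation: [1.432, 2.23, 0.304]
contact_force: [0.2, 0.1, 0.0]
grip_width: 0.0308
gripper_force: 0.0
```

Run:
```python
from go import *
inface();o=r.get_obs();print(o["joints"],rel(pose(-.02,.06,.83-np.pi)))
p=r.grab_frame("side");o,F=frame(*V);q=proj(p,o+F@np.array([0,-.02,.05]));a,b=int(q[0]-50),int(q[1]-45)
q2=r.grab_frame("top");q=proj(q2,o+F@np.array([0,-.02,.05]));c,d=int(q[0]-50),int(q[1]-45)
cv2.imwrite("pics/above2.png",np.hstack([cv2.resize(x[y:y+90,z:z+90,::-1],(400,400),interpolation=cv2.INTER_CUBIC) for x,y,z in((p["pixels"],b,a),(q2["pixels"],d,c))]))
```

```text
t 17.45 face xyz mm [  0.7 -20.8  88.5] twist -2.13 F face [ 0.1  0.1 -0.1] grip 0.03081402961522082 0.0
[ 1.40167761  0.73054794 -1.34111545  2.06640097  1.25430327  0.63046334
 -0.21754232] [ 0.004 -0.001  0.114  0.001  0.001 -0.116]
```

View pics/above2.png

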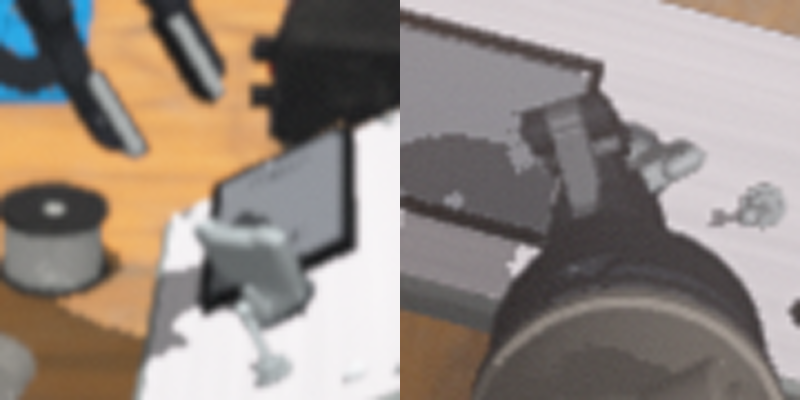

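The key is now about half turned and the toggle is still leaning towards it. I descend again.

Call:
{"api": "apply_moves", "payload": {
  "rows": [
    [0,0,0.06,0,0,-0.05],
    [0,0,0.12,0,0,-0.06],
    [0.003,0,0.16,0,0,-0.06],
    [0.003,0,0.19,0,0,-0.06],
    [0.003,0,0.21,0,0,-0.06]
  ]
}}

```text
clock: 18.18
tcp_pos: [0.6021, -0.2625, 0.1111]
orientation: [1.329, 2.285, 0.275]
contact_force: [-0.2, 0.2, -0.1]
grip_width: 0.0306
gripper_force: 0.0
```

Call:
{"api": "apply_moves", "payload": {
  "rows": [
    [0,0,0.02,0,0,0],
    [0,0,0.04,0,0,0],
    [0,0,0.06,0,0,0],
    [0,0,0.07,0,0,0],
    [0,0,0.07,0,0,0]
  ]
}}

```text
clock: 18.8
tcp_pos: [0.6107, -0.2636, 0.096]
orientation: [1.328, 2.286, 0.275]
contact_force: [-0.2, -0.9, -0.8]
grip_width: 0.0304
gripper_force: 0.0
```

Run:
```python
from go import *
inface();o=r.get_obs();print(o["joints"])
```

```text
t 18.8 face xyz mm [  0.3 -19.6  18.3] twist -2.219 F face [-0.5 -0.9 -0.7] grip 0.030379938981216752 0.0
[ 1.26438475  0.82843641 -1.20709938  2.03136432  1.44434269  0.60937474
 -0.27118527]
```

Call:
{"api": "apply_moves", "payload": {
  "rows": [
    [0,0,0,0,0,0],
    [0,0,0,0,0,0],
    [0,0,0,0,0,0],
    [0,0,0,0,0,0]
  ],
  "claw": 0,
  "newtons": 50
}}

```text
clock: 19.3
tcp_pos: [0.6103, -0.2638, 0.0961]
orientation: [1.328, 2.286, 0.274]
contact_force: [-5.2, 0.3, 4.2]
grip_width: 0.009
gripper_force: 50.1
```

Call:
{"api": "apply_moves", "payload": {
  "rows": [
    [0,0,0,0,0,0.08],
    [0,0,0,0,0,0.16],
    [0,0,0,0,0,0.24],
    [0,0,0,0,0,0.32],
    [0,0,0,0,0,0.38]
  ]
}}

```text
clock: 19.92
tcp_pos: [0.6103, -0.2638, 0.0961]
orientation: [1.987, 1.83, 0.465]
contact_force: [-5.5, 0.6, 4.7]
grip_width: 0.0087
gripper_force: 50.1
```

Run:
```python
from go import *
inface();o=r.get_obs();print(frame(*V)[1].T@o["moment"],o["joints"])
```

```text
t 19.925 face xyz mm [  0.1 -19.9  18.6] twist -1.619 F face [-2.4 -0.1  6.8] grip 0.008677242774611882 50.13285219669342
[-0.15437285  1.06102562  0.08773639] [ 1.25897649  0.81862908 -1.19566941  2.03213766  1.43789771  0.5984775
 -0.87067353]
```

Call:
{"api": "apply_moves", "payload": {
  "rows": [
    [0,0,0,0,0,0.02],
    [0,0,0,0,0,0.04],
    [0,0,0,0,0,0.055],
    [0,0,0,0,0,0.055]
  ]
}}

```text
clock: 20.42
tcp_pos: [0.6103, -0.2638, 0.0962]
orientation: [2.067, 1.753, 0.489]
contact_force: [-5.2, -0.5, 3.7]
grip_width: 0.0087
gripper_force: 53.5
```

Run:
```python
from go import *
inface();o=r.get_obs();print(frame(*V)[1].T@o["moment"])
```

```text
t 20.425 face xyz mm [  0.1 -19.9  18.6] twist -1.537 F face [-2.6 -1.2  5.7] grip 0.008729587692307608 53.467193841934204
[-0.26301116  1.09347977  0.60762058]
```

Torque has risen to 0.6 N m, so the key is on its stop. I release and lift.

Call:
{"api": "apply_moves", "payload": {
  "rows": [
    [0,0,0,0,0,0],
    [0,0,0,0,0,0],
    [0,0,0,0,0,0],
    [0,0,0,0,0,0]
  ],
  "claw": 0.36
}}

```text
clock: 20.92
tcp_pos: [0.6107, -0.2637, 0.0962]
orientation: [2.069, 1.752, 0.491]
contact_force: [0.5, 0.1, 0.5]
grip_width: 0.0309
gripper_force: 0.0
```

Call:
{"api": "apply_moves", "payload": {
  "rows": [
    [0,0,-0.05,0,0,0],
    [0,0,-0.12,0,0,0],
    [0,0,-0.24,0,0,0],
    [0,0,-0.4,0,0,0],
    [0,0,-0.55,0,0,0]
  ]
}}

```text
clock: 21.55
tcp_pos: [0.5415, -0.2541, 0.2161]
orientation: [2.069, 1.753, 0.493]
contact_force: [-0.8, -0.1, 0.1]
grip_width: 0.0307
gripper_force: 0.0
```

Run:
```python
from go import *
inface();p=r.grab_frame("side");o,F=frame(*V);q=proj(p,o+F@np.array([0,0,.02]));a,b=int(q[0]-45),int(q[1]-45)
q2=r.grab_frame("top");q=proj(q2,o+F@np.array([0,0,.02]));c,d=int(q[0]-50),int(q[1]-50)
cv2.imwrite("pics/done.png",np.hstack([cv2.resize(x[y:y+w,z:z+w,::-1],(400,400),interpolation=cv2.INTER_CUBIC) for x,y,z,w in((p["pixels"],b,a,90),(q2["pixels"],d,c,100))]))
```

```text
t 21.55 face xyz mm [-1.000e-01 -1.920e+01  1.572e+02] twist -1.535 F face [-0.6 -0.2  0.5] grip 0.030706033568860647 0.0
```

View pics/done.png

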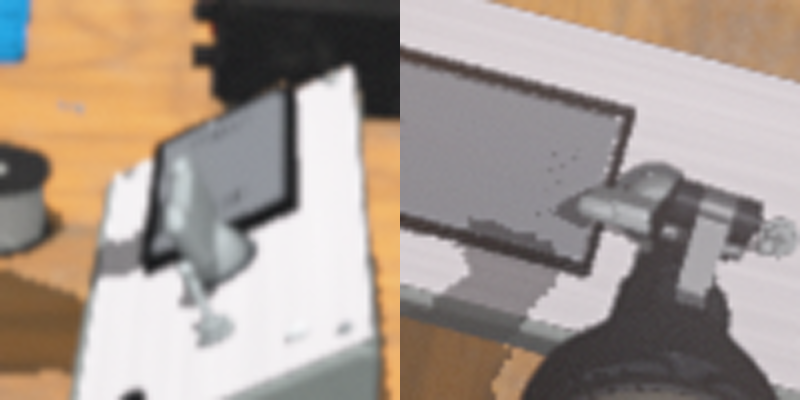

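The left wing lies over the cover's right end, at about (610,205). The cover is flush, and the toggle at (200,300) in the left half still leans towards the key. The arm is clear, so I hand in.

```bash
python3 -c "
from bench import r
print(r.hand_in())"
```

```text
the job is handed in; nothing more can be done
None
```

The job is handed in at about 21.6 s of the 48 s allowed, though no verdict came back: both cover ends were pressed to a rigid stop at frame level, and the key was turned to its stop with one wing over the cover. The toggle still leans towards the key, and the arm is clear.

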